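Take the sample carrier out of the loading dock

TASK

Unload the sample carrier: at the front of the loading dock lift its free end, by feel, just enough to clear the stop lip without jamming it under the hidden keeper, and draw it out endwise from the hood. Then lay it flat in the two notches of the white parking stand, centred lengthwise to about 2 cm, and let go. Never force the carrier in the dock, and leave the bystanding dropper bottles and timer where they are.

Things in the scene. Friction and masses are not known exactly. Their poses are not given: they have to be found in the camera images.
- carrier_mid (a point): Centre (also of mass) of the sample carrier: solid grey plastic bar 250 (x) x 24 (y) x 28 (z) mm, dark wells on top, 0.18 to 0.35 kg. x runs to its front end (plain, no wells; 125 mm from here), z up. At first it lies level on the lane floor, its rear 165 mm inside the hood, its front 85 mm in the open.
- dock: Fixed loading dock. Origin on the worktop below the centre of the resting carrier; x is the direction in which the carrier is drawn out, z up. Lane floor 55 mm above the worktop. White hood 76 mm wide, top 128 mm high, x = -147 to +42 mm, open at the front. Inside, side guides (x = -140 to 0) leave the carrier 1.7 mm on either side; a wall stops its rear.
- dock_tongue (a point): Point on top of the tongue where the front end is best gripped (dock x = +90 mm, 55 mm above the worktop). In front of the hood the lane floor is only this tongue, 16 mm wide, 6 mm thick, up to dock x = 124, so fingers can reach 15 mm down past the carrier's underside on both sides. From dock x = 129 to 133 an 18 mm wide steel stop lip stands in front of the carrier.
- dock_lane (a point): Point on the lane floor under the carrier's tail end (dock x = -125). Lip and hidden keeper (over the tail, dock x = -75 to -45, prevents a level lift) form one rigid frame whose setting differs and is not told: lip top 5 to 23 mm above the floor. With the tail on the floor, the front end raised 4 to 5 mm above the lip's top meets the keeper and jams; lower than the lip it butts.
- dock_mouth (a point): Middle of the hood's open front, on the lane floor (dock x = +42). Drawn out by 85 mm the tail is free of the keeper, by 170 mm out of the hood; let go at 100 mm, the carrier rests stably on lip and tail. Never press up against the keeper with over 15 N: lever action makes the forces on keeper and floor add up to about six times that, and 100 N is the limit.
- stand: Fixed white parking stand, origin on the worktop under its centre, x lengthwise. Base 230 x 64 x 6 mm. Two rests at x = -85 and +85 mm, 22 mm long, 35 mm above the worktop, each between cheeks 16 mm higher that leave a notch 36 mm wide (y = -18 to +18) for the carrier. Only the base lies between the rests.
- dropper: Bystander: brown dropper bottle with a blue cap, 25 mm across, 73 mm tall, origin at the centre of its underside.
- red_dropper: Bystander: white dropper bottle with a red cap, 25 mm across, 73 mm tall, origin at the centre of its underside.
- timer: Bystander: white bench timer, 64 x 64 x 19 mm, origin at the centre of its underside.

How it is judged:
By the outcome, as a careful person would: the job done as asked, in the order asked, and still so for the second after the job is handed in, with the robot touching nothing.
It also fails if it takes over 66 s, if anything falls off the work surface, if the arm or the gripper's body presses on something with over 40 N, if the wrist force passes 120 N, or if a joint passes its speed limit or range.

ROBOT

A 6-joint arm with a two-finger parallel gripper is mounted at the origin on a cart in front of the work surface, level with it; the furniture and walls round the work are solid. World frame = base frame: x ahead of the robot, y to its left, z up, the work surface at z = 0. Lengths are in m, angles in degrees, forces in N, time in s.
With the tool pointing down it reaches from about 0.375 to 0.9 m from the base axis. Payload 3.1 kg.
Tool frame: the origin (TCP) lies at the very end of the fingers, on their centre line; the grasp point (between the pads) lies grip_point_offset behind it (grip_point_offset is the distance from the TCP to the grasp point, in m); z points along the fingers, y is the line along which they close (so a half turn about z gives the same grasp; the last joint's range is limited). The gripper opens to 87 mm and grips with 3 to 60 N. Pads are 19 mm wide; open, the fingers measure 117 mm over their backs; the gripper's body (75 mm by 190 mm) begins 51 mm behind the grasp point.
Start: joints at [-78.409, 30.224, 82.088, -0, 67.689, -10.227], TCP at [0.232, -0.58, 0.223] pointing down, gripper open.
Joint ranges: [-176.69, 176.69], [-43.24, 126.21], [12.49, 139.97], [-82, 262], [0, 151.66], [-163.58, 163.58]. Speed limits (degrees/s): [159.86, 159.86, 180, 180, 180, 180].

INTERFACE

Orientations are given as a 3x3 rotation matrix whose columns are the frame's x, y, z axes.
In Python, from rig import * gives the robot as it stands.
- The arm moves only by the tool move_arm, never from a script. Its argument "increments" is a list of rows, each a list of 3 entries, a list of its own where there are three numbers: the shift along the tool's x, y, z in units of 30 mm (1.0 is 30 mm), then the turn, a rotation vector about the tool's x, y, z in units of 120 degrees (1.0 is 120 degrees), then the closure, from 0 (fully open) to 1 (shut). A call has 1 to 20 rows; each row shifts and turns the commanded pose from where the row before left it, along the tool's axes as they then stand; what a row does not reach is not made up. A row lasts 1/12 s, in which the tool goes at most 41.7 mm and 7.16 degrees, less where a joint would pass 70% of its speed; a pose out of reach is approached as far as the arm can. A call with a number of a shift or a turn outside -1 to 1 is refused whole. A call with a gripper value outside its range is refused whole. The fingers move at their own pace and stop on an object; the grip force is fixed at half the most. Time passes only in rows, so rows that do not move let the fingers close. It gives the time, the measured TCP pose, the force, the opening and the grip force at its end, in the units of the state.
- read_state(): the state, without advancing time (a new reading comes with each control period).
- capture(name): name is "scene" or "top" or "wrist"; returns a dict with "img" (480x640x3 uint8, red, green, blue), "mtx" (3x3 intrinsics, pixels), "eye" and "rotation" of the camera in the world. Camera axes: x right, y down, z forward; pixel columns grow to the right and rows downward; lengths in m; the calibration is good to about 2 mm. A picture is of the moment at which its call begins. There is no depth.
- hand_in(): hands the job in; it is judged then, once.
Trained networks look in a picture, given as the dict that the camera call returned (one of the last four; its "shot" number tells which), for a name from the list of things; names that differ only in an ending like _2 or _b are one class to them, and where a whole thing is asked for, a point or a joint stands for the part that bears it (a point fixed in the world has none). Each returns a list of dicts, best first, with "confidence" (0 to 1); they miss things now and then, are a little off and sometimes report something else, mostly with a low value. They report only what shows in the picture. A call takes as long as a camera call.
- search_frame(picture, label): "extent" ([left, top, right, bottom] as shares, 0 to 1, of the picture: columns of its width, rows of its height, round what is visible of it).
- pinpoint(picture, label): "xy" ([column, row] as shares, 0 to 1, of the picture: columns of its width, rows of its height: a listed point, or the origin of a listed thing).
The state is a dict: "time_s": time; "joint_positions": joint angles; "qvel": joint speeds; "tau": joint torques, N m; "position": TCP position; "tcp_rot": TCP orientation; "force": force on the tool from outside, world axes, zero at the start; "moment": the same for the moment, N m; "opening": opening from 0.0 (shut) to 1.0 (fully open); "grasp_force": force on a finger pad.
Only numpy, scipy, OpenCV 4.12 (cv2) and the standard library are available. Lean on these libraries where they do the work, as an engineer would, in place of code of your own. Each camera call takes 0.05 s, during which the arm holds its last target. There are 200 camera calls.

## Working session

There is one attempt and no reset: what is moved stays moved. The work goes in short steps, Python scripts to look and compute and a tool call to move; the robot and the scene stay as the last step left them, time stands still between calls to the robot, and variables do not carry over. Pictures are saved under pics/ and viewed, at most 10 in all, crops included, and the job is handed in when it is done.

Besides the shell and the picture viewer there is one more tool, called as name(argument=value, ...) on one line, values as JSON. move_arm: Moves the arm, as the interface text tells. Its arguments: {"type":"object","properties":{"increments":{"type":"array"}},"required":["increments"]}

```bash
mkdir -p pics; cat > h.py <<'E'
from rig import *
import numpy as np, cv2
def ray(p,xy):
    h,w=p["img"].shape[:2]; u=np.array([xy[0]*w,xy[1]*h,1.])
    d=np.array(p["rotation"])@np.linalg.inv(np.array(p["mtx"]))@u
    return np.array(p["eye"]),d/np.linalg.norm(d)
def tri(rs):
    A=np.zeros((3,3));b=np.zeros(3)
    for e,d in rs:
        M=np.eye(3)-np.outer(d,d);A+=M;b+=M@e
    x=np.linalg.solve(A,b); return x,[float(np.linalg.norm((np.eye(3)-np.outer(d,d))@(x-e))*1000) for e,d in rs]
def atz(r,z): e,d=r; return e+d*(z-e[2])/d[2]
def save(p,n): cv2.imwrite("pics/"+n,cv2.cvtColor(p["img"],cv2.COLOR_RGB2BGR))
E
python3 - <<'E'
from h import *
np.set_printoptions(precision=4,suppress=True)
P={n:capture(n) for n in("scene","top","wrist")}
for n in P: save(P[n],n+"0.png"); print(n,P[n]["eye"])
Z=dict(carrier_mid=.069,dock=0,dock_tongue=.055,dock_lane=.055,dock_mouth=.055,stand=0,dropper=0,red_dropper=0,timer=0)
for l in Z:
    rs=[]
    for n in P:
        d=pinpoint(P[n],l)
        if d:
            r=ray(P[n],d[0]["xy"]); 
            print(l,n,round(d[0]["confidence"],2),np.round(d[0]["xy"],3),atz(r,Z[l]))
            if d[0]["confidence"]>.4: rs.append(r)
    if len(rs)>1: print("  tri",*tri(rs))
print(read_state())
a=cv2.imread("pics/scene0.png");b=cv2.imread("pics/top0.png")
cv2.imwrite("pics/both.png",cv2.resize(np.vstack([a,b]),None,fx=.62,fy=.62))
E
```

```text
scene [0.1403 0.8484 0.7041]
top [ 0.4021 -0.0362  1.2524]
wrist [ 0.3004 -0.5516  0.3838]
carrier_mid scene 0.25 [0.459 0.613] [0.5696 0.1128 0.069 ]
carrier_mid top 0.68 [0.581 0.633] [ 0.4258 -0.1428  0.069 ]
dock top 0.82 [0.39  0.493] [0.5793 0.1382 0.    ]
dock_tongue scene 0.58 [0.486 0.587] [0.5695 0.0436 0.055 ]
dock_lane scene 0.62 [0.362 0.697] [0.6174 0.2541 0.055 ]
dock_lane top 0.91 [0.303 0.459] [0.607  0.2567 0.055 ]
  tri [0.6099 0.2575 0.0595] [3.959138802461788, 3.959138802461554]
dock_mouth scene 0.77 [0.462 0.613] [0.5755 0.095  0.055 ]
dock_mouth top 0.65 [0.417 0.495] [0.5698 0.0915 0.055 ]
  tri [0.573  0.0929 0.0537] [3.245158313967184, 3.245158313967304]
stand scene 0.79 [0.629 0.563] [ 0.441  -0.1636  0.    ]
stand top 0.66 [0.582 0.625] [ 0.4359 -0.15    0.    ]
  tri [ 0.4361 -0.1489  0.0104] [0.5170512420457255, 0.5170512420455612]
dropper scene 0.51 [0.41  0.522] [ 0.7701 -0.0829  0.    ]
dropper top 0.57 [0.542 0.322] [ 0.7809 -0.0883  0.    ]
  tri [ 0.7791 -0.09   -0.0056] [3.6308601762277317, 3.630860176227441]
red_dropper top 0.61 [0.748 0.389] [ 0.7067 -0.4004  0.    ]
timer scene 0.63 [0.563 0.848] [0.3636 0.2529 0.    ]
timer top 0.63 [0.302 0.684] [0.3649 0.2605 0.    ]
  tri [0.3634 0.2585 0.006 ] [1.7643419582959636, 1.764341958295972]
{'time_s': 1.5, 'joint_positions': array([-78.4104,  30.2236,  82.0863,   0.0018,  67.6888, -10.2288]), 'qvel': array([-0.1258,  0.0567, -0.0963, -0.0076,  0.0779, -0.0196]), 'tau': array([  0.0006, -44.0006, -17.698 ,   0.0634,   0.0506,  -0.    ]), 'position': array([ 0.2323, -0.5802,  0.2226]), 'tcp_rot': array([[ 0.9284,  0.3717,  0.    ],
       [ 0.3717, -0.9284, -0.    ],
       [ 0.    ,  0.    , -1.    ]]), 'force': array([ 0.3458, -0.5287,  0.7861]), 'moment': array([-0.0211, -0.0307, -0.0075]), 'grasp_force': 0.0, 'opening': 0.9981530115563738}
```

View pics/both.png

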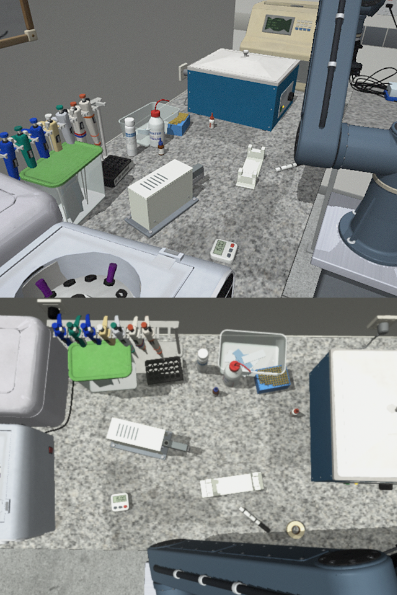

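move_arm(increments=[[[0.657, -0.742, -0.1], [0, 0, 0], 0], [[0.657, -0.742, -0.1], [0, 0, 0], 0], [[0.657, -0.742, -0.1], [0, 0, 0], 0], [[0.657, -0.742, -0.1], [0, 0, 0], 0], [[0.657, -0.742, -0.1], [0, 0, 0], 0], [[0.657, -0.742, -0.1], [0, 0, 0], 0], [[0.657, -0.742, -0.1], [0, 0, 0], 0], [[0.657, -0.742, -0.1], [0, 0, 0], 0], [[0.657, -0.742, -0.1], [0, 0, 0], 0], [[0.657, -0.742, -0.1], [0, 0, 0], 0], [[0.852, -0.556, 0], [0, 0, 0], 0], [[0.852, -0.556, 0], [0, 0, 0], 0], [[0.852, -0.556, 0], [0, 0, 0], 0], [[0.852, -0.556, 0], [0, 0, 0], 0], [[0.852, -0.556, 0], [0, 0, 0], 0], [[0.852, -0.556, 0], [0, 0, 0], 0], [[0.852, -0.556, 0], [0, 0, 0], 0], [[0.852, -0.556, 0], [0, 0, 0], 0], [[0.852, -0.556, 0], [0, 0, 0], 0], [[0.852, -0.556, 0], [0, 0, 0], 0]])

```text
time_s: 3.17
position: [0.5086, -0.049, 0.2527]
tcp_rot: [[0.928, 0.372, 0.0], [0.372, -0.928, -0.0], [0.0, 0.0, -1.0]]
force: [0.7, -0.6, 0.3]
opening: 1.002
grasp_force: 0.0
```

move_arm(increments=[[[0.852, -0.556, 0], [0, 0, 0], 0], [[0.852, -0.556, 0], [0, 0, 0], 0], [[0, 0, 0], [0, 0, -0.058], 0], [[0, 0, 0], [0, 0, -0.058], 0], [[0, 0, 0], [0, 0, -0.058], 0], [[0, 0, 0], [0, 0, -0.058], 0], [[0, 0, 0], [0, 0, -0.058], 0], [[0, 0, 0], [0, 0, -0.058], 0], [[0, 0, 0], [0, 0, -0.058], 0], [[0, 0, 0], [0, 0, -0.058], 0], [[0, 0, 0], [0, 0, 0], 0], [[0, 0, 0], [0, 0, 0], 0]])

```text
time_s: 4.17
position: [0.543, -0.0005, 0.2526]
tcp_rot: [[0.22, 0.976, 0.0], [0.976, -0.22, -0.0], [0.0, 0.0, -1.0]]
force: [-0.5, 0.9, -0.0]
opening: 1.001
grasp_force: 0.0
```

```bash
python3 - <<'E'
from h import *
import rig
np.set_printoptions(precision=4,suppress=True)
print([n for n in dir(rig) if not n.startswith('_')], getattr(rig,'grip_point_offset',None))
s=read_state(); print(s["time_s"],s["position"],s["tcp_rot"],s["force"])
P={n:capture(n) for n in("scene","top","wrist")}
save(P["wrist"],"w1.png"); np.save("w1.npy",P["wrist"],allow_pickle=True)
Z=dict(carrier_mid=.069,dock_tongue=.055,dock_lane=.055,dock_mouth=.055,stand=0)
for l in Z:
    rs=[]
    for n in P:
        d=pinpoint(P[n],l)
        if d:
            r=ray(P[n],d[0]["xy"]); 
            print(l,n,round(d[0]["confidence"],2),np.round(d[0]["xy"],3),atz(r,Z[l]))
            if d[0]["confidence"]>.4: rs.append(r)
    if len(rs)>1: print("  tri",*tri(rs))
E
```

```text
['PlanningError', 'capture', 'grip_point_offset', 'hand_in', 'pinpoint', 'read_state', 'search_frame'] 0.0187
4.1667 [ 0.543  -0.0005  0.2526] [[ 0.2195  0.9756  0.0002]
 [ 0.9756 -0.2195 -0.    ]
 [ 0.      0.0002 -1.    ]] [-0.5165  0.8815 -0.0387]
dock_tongue scene 0.84 [0.486 0.588] [0.5683 0.0456 0.055 ]
dock_lane top 0.57 [0.305 0.462] [0.6031 0.2544 0.055 ]
dock_mouth scene 0.86 [0.461 0.608] [0.5801 0.0896 0.055 ]
dock_mouth top 0.82 [0.414 0.494] [0.5714 0.096  0.055 ]
dock_mouth wrist 0.97 [0.506 0.226] [0.5741 0.097  0.055 ]
  tri [0.5733 0.0964 0.0612] [2.5029771733322215, 3.034537745592828, 0.5353746052124972]
stand scene 0.83 [0.625 0.569] [ 0.4421 -0.15    0.    ]
stand top 0.81 [0.582 0.629] [ 0.4319 -0.1507  0.    ]
stand wrist 0.87 [0.399 0.709] [ 0.4328 -0.152   0.    ]
  tri [ 0.4357 -0.1489  0.0033] [5.913495850943569, 4.106951712688782, 1.9527922632757622]
```

View pics/w1.png

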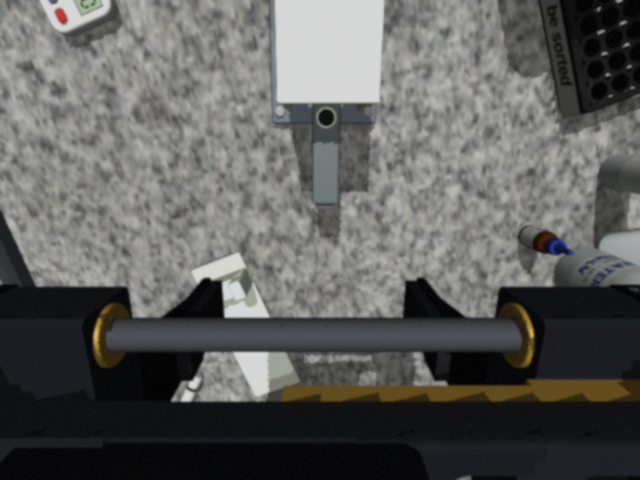

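```bash
python3 - <<'E'
from h import *
np.set_printoptions(precision=4,suppress=True)
p=np.load("w1.npy",allow_pickle=True).item()
g=p["img"][:,:,:].astype(int)
for r in (140,160,180,195): print(r,[tuple(g[r,c]) for c in range(306,346,2)])
print([tuple(g[r,326]) for r in range(196,216,2)])
f=lambda c,r,z: atz(ray(p,(c/640,r/480)),z)
for c,r in((313,204),(339,204),(312,130),(339,130),(326,204),(326,130)): print(c,r,f(c,r,.083))
for c,r in((275,103),(383,103),(272,0),(383,0)): print('hood',c,r,f(c,r,.128))
for c,r in((193,270),(240,253),(297,378),(255,396)): print('stand',c,r,f(c,r,.006))
E
```

```text
140 [(np.int64(85), np.int64(86), np.int64(84)), (np.int64(90), np.int64(91), np.int64(88)), (np.int64(85), np.int64(86), np.int64(84)), (np.int64(58), np.int64(58), np.int64(61)), (np.int64(63), np.int64(67), np.int64(69)), (np.int64(67), np.int64(72), np.int64(74)), (np.int64(67), np.int64(74), np.int64(74)), (np.int64(72), np.int64(79), np.int64(80)), (np.int64(69), np.int64(74), np.int64(76)), (np.int64(66), np.int64(72), np.int64(73)), (np.int64(69), np.int64(75), np.int64(74)), (np.int64(68), np.int64(72), np.int64(74)), (np.int64(68), np.int64(72), np.int64(75)), (np.int64(71), np.int64(76), np.int64(78)), (np.int64(69), np.int64(74), np.int64(75)), (np.int64(69), np.int64(73), np.int64(74)), (np.int64(58), np.int64(64), np.int64(63)), (np.int64(62), np.int64(62), np.int64(61)), (np.int64(78), np.int64(76), np.int64(77)), (np.int64(93), np.int64(93), np.int64(90))]
160 [(np.int64(91), np.int64(90), np.int64(87)), (np.int64(99), np.int64(98), np.int64(95)), (np.int64(98), np.int64(97), np.int64(95)), (np.int64(87), np.int64(90), np.int64(90)), (np.int64(109), np.int64(117), np.
[... 2804 characters left out ...]
t64(95), np.int64(97), np.int64(98)), (np.int64(99), np.int64(99), np.int64(101)), (np.int64(98), np.int64(96), np.int64(93)), (np.int64(95), np.int64(96), np.int64(90)), (np.int64(93), np.int64(91), np.int64(87))]
313 204 [0.5459 0.0168 0.083 ]
339 204 [0.5691 0.0115 0.083 ]
312 130 [0.5592 0.0802 0.083 ]
339 130 [0.5821 0.0751 0.083 ]
326 204 [0.5575 0.0142 0.083 ]
326 130 [0.5711 0.0775 0.083 ]
hood 275 103 [0.5367 0.1036 0.128 ]
hood 383 103 [0.6143 0.0862 0.128 ]
hood 272 0 [0.5511 0.1685 0.128 ]
hood 383 0 [0.6255 0.1518 0.128 ]
stand 193 270 [ 0.3867 -0.0421  0.006 ]
stand 240 253 [ 0.4468 -0.034   0.006 ]
stand 297 378 [ 0.4728 -0.2138  0.006 ]
stand 255 396 [ 0.4125 -0.2284  0.006 ]
```

move_arm(increments=[[[0.83, 0.177, 0], [0, 0, 0], 0], [[0.83, 0.177, 0], [0, 0, 0], 0], [[0, 0, 1], [0, 0, 0], 0], [[0, 0, 1], [0, 0, 0], 0], [[0, 0, 1], [0, 0, 0], 0], [[0, 0, 1], [0, 0, 0], 0], [[0, 0, 0], [0, 0, 0], 0]])

```text
time_s: 5.65
position: [0.5597, 0.0463, 0.1273]
tcp_rot: [[0.216, 0.976, -0.012], [0.976, -0.216, 0.001], [-0.001, -0.012, -1.0]]
force: [-0.9, 0.6, 0.4]
opening: 0.996
grasp_force: 0.0
```

```bash
python3 - <<'E'
from h import *
np.set_printoptions(precision=4,suppress=True)
P={n:capture(n) for n in("scene","top","wrist")}
save(P["wrist"],"w2.png"); np.save("w2.npy",P["wrist"],allow_pickle=True)
s=read_state();print(s["position"],s["force"])
p=P["wrist"]
for l in("carrier_mid","dock_tongue","dock_mouth"):
    for n in P:
        for d in pinpoint(P[n],l)[:1]: print(l,n,d["confidence"],np.multiply(d["xy"],(640,480)),atz(ray(P[n],d["xy"]),.069 if 'c' == l[0] else .055))
# predicted pixels of carrier front top corners
R=np.array(p["rotation"]);e=np.array(p["eye"]);K=np.array(p["mtx"])
for X in((.5459,.0168,.083),(.5691,.0115,.083),(.5575,.0142,.083)):
    q=K@R.T@(np.array(X)-e);print(X,q[:2]/q[2])
E
```

```text
[0.5649 0.0458 0.1335] [0.738  0.7534 0.8612]
dock_tongue scene 0.68 [310.528 282.384] [0.5691 0.046  0.055 ]
dock_mouth scene 0.58 [292.992 294.816] [0.5797 0.0996 0.055 ]
(0.5459, 0.0168, 0.083) [297.3122 313.964 ]
(0.5691, 0.0115, 0.083) [334.7943 314.2135]
(0.5575, 0.0142, 0.083) [316.036  314.0188]
```

View pics/w2.png

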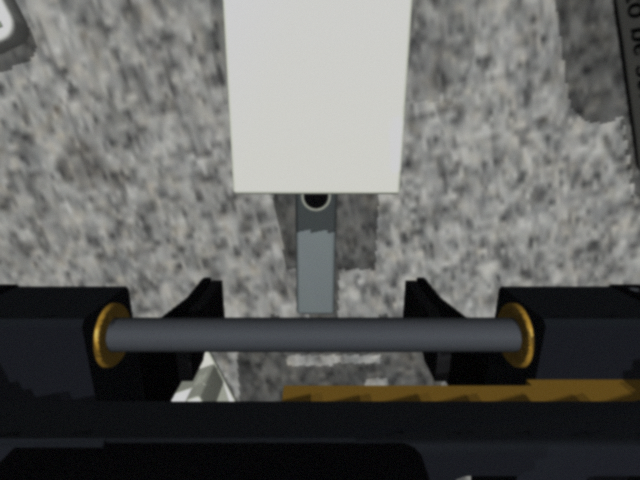

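move_arm(increments=[[[0, 0, 0.6], [0, 0, 0], 0], [[0, 0, 0.6], [0, 0, 0], 0], [[0, 0, 0.6], [0, 0, 0], 0], [[0, 0, 0.5], [0, 0, 0], 0], [[0, 0, 0.3], [0, 0, 0], 0], [[0, 0, 0.15], [0, 0, 0], 0], [[0, 0, 0], [0, 0, 0], 0], [[0, 0, 0], [0, 0, 0], 0], [[0, 0, 0], [0, 0, 0], 0]])

```text
time_s: 7.0
position: [0.5648, 0.0458, 0.0509]
tcp_rot: [[0.216, 0.976, 0.002], [0.976, -0.216, -0.0], [0.0, 0.002, -1.0]]
force: [0.7, -0.4, 0.3]
opening: 1.002
grasp_force: 0.0
```

move_arm(increments=[[[0, 0, 0], [0, 0, 0], 1], [[0, 0, 0], [0, 0, 0], 1], [[0, 0, 0], [0, 0, 0], 1], [[0, 0, 0], [0, 0, 0], 1], [[0, 0, 0], [0, 0, 0], 1], [[0, 0, 0], [0, 0, 0], 1], [[0, 0, 0], [0, 0, 0], 1], [[0, 0, 0], [0, 0, 0], 1], [[0, 0, 0], [0, 0, 0], 1], [[0, 0, 0], [0, 0, 0], 1]])

```text
time_s: 7.83
position: [0.5641, 0.0459, 0.05]
tcp_rot: [[0.216, 0.976, -0.0], [0.976, -0.216, 0.0], [0.0, -0.0, -1.0]]
force: [0.5, -0.3, 0.2]
opening: 0.324
grasp_force: 0.0
```

move_arm(increments=[[[0, 0, 0], [0, 0, 0], 1], [[0, 0, 0], [0, 0, 0], 1], [[0, 0, 0], [0, 0, 0], 1], [[0, 0, 0], [0, 0, 0], 1], [[0, 0, 0], [0, 0, 0], 1], [[0, 0, 0], [0, 0, 0], 1]])

```text
time_s: 8.33
position: [0.5641, 0.0458, 0.05]
tcp_rot: [[0.217, 0.976, 0.0], [0.976, -0.217, 0.0], [0.0, 0.0, -1.0]]
force: [-0.0, -0.3, -0.5]
opening: 0.274
grasp_force: 30.0
```

```bash
python3 - <<'E'
import cv2
a=cv2.imread("pics/scene0.png");
cv2.imwrite("pics/c1.png",cv2.resize(a[235:335,250:380],None,fx=6,fy=6,interpolation=cv2.INTER_CUBIC))
E
```

```text
(no output)
```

View pics/c1.png

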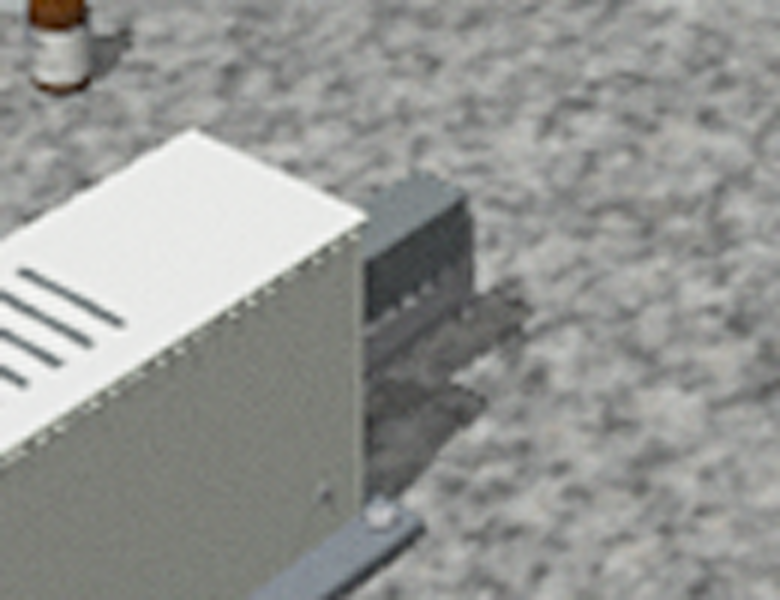

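move_arm(increments=[[[0, 0, -0.029], [0, -0.0019, 0], 1], [[-0.01, 0, -0.029], [0, -0.0019, 0], 1], [[0, 0, -0.029], [0, -0.0019, 0], 1], [[-0.01, 0, -0.029], [0, -0.0019, 0], 1], [[0, 0, -0.029], [0, -0.0019, 0], 1], [[-0.01, 0, -0.029], [0, -0.0019, 0], 1], [[0, 0, 0], [0, 0, 0], 1], [[0, 0, 0], [0, 0, 0], 1]])

```text
time_s: 9.0
position: [0.5638, 0.0451, 0.0553]
tcp_rot: [[0.216, 0.976, -0.005], [0.976, -0.216, -0.023], [-0.024, -0.0, -1.0]]
force: [0.4, 1.3, -2.1]
opening: 0.273
grasp_force: 30.0
```

move_arm(increments=[[[-0.01, 0, -0.029], [0, -0.0019, 0], 1], [[0, 0, -0.029], [0, -0.0019, 0], 1], [[0, 0, 0], [0, 0, 0], 1], [[0, 0, 0], [0, 0, 0], 1]])

```text
time_s: 9.33
position: [0.5637, 0.0447, 0.0571]
tcp_rot: [[0.216, 0.976, -0.007], [0.976, -0.216, -0.031], [-0.032, -0.0, -0.999]]
force: [0.2, 0.4, -1.5]
opening: 0.273
grasp_force: 30.0
```

move_arm(increments=[[[0, 0, -0.029], [0, -0.0019, 0], 1], [[0, 0, 0], [0, 0, 0], 1], [[0, 0, 0], [0, 0, 0], 1]])

```text
time_s: 9.58
position: [0.5638, 0.0447, 0.0579]
tcp_rot: [[0.216, 0.976, -0.008], [0.976, -0.216, -0.035], [-0.036, -0.0, -0.999]]
force: [-0.2, -0.7, -1.6]
opening: 0.277
grasp_force: 30.0
```

move_arm(increments=[[[0, 0, -0.029], [0, -0.0019, 0], 1], [[0, 0, 0], [0, 0, 0], 1], [[0, 0, 0], [0, 0, 0], 1]])

```text
time_s: 9.83
position: [0.5638, 0.0448, 0.0588]
tcp_rot: [[0.216, 0.976, -0.009], [0.976, -0.216, -0.039], [-0.04, -0.0, -0.999]]
force: [-0.5, -0.4, -2.0]
opening: 0.275
grasp_force: 30.0
```

move_arm(increments=[[[0, 0, -0.029], [0, -0.0019, 0], 1], [[0, 0, 0], [0, 0, 0], 1], [[0, 0, 0], [0, 0, 0], 1]])

```text
time_s: 10.08
position: [0.5639, 0.0449, 0.0597]
tcp_rot: [[0.216, 0.976, -0.009], [0.975, -0.216, -0.043], [-0.044, 0.0, -0.999]]
force: [0.0, 0.3, -1.8]
opening: 0.273
grasp_force: 30.0
```

move_arm(increments=[[[-0.008, 0, -0.029], [0, -0.0019, 0], 1], [[0, 0, 0], [0, 0, 0], 1], [[0, 0, 0], [0, 0, 0], 1]])

```text
time_s: 10.33
position: [0.5638, 0.0448, 0.0606]
tcp_rot: [[0.216, 0.976, -0.01], [0.975, -0.216, -0.047], [-0.048, 0.0, -0.999]]
force: [1.1, 0.3, -2.4]
opening: 0.274
grasp_force: 30.0
```

move_arm(increments=[[[-0.008, 0, -0.029], [0, -0.0019, 0], 1], [[0, 0, 0], [0, 0, 0], 1], [[0, 0, 0], [0, 0, 0], 1]])

```text
time_s: 10.58
position: [0.5638, 0.0445, 0.0615]
tcp_rot: [[0.216, 0.976, -0.011], [0.975, -0.216, -0.051], [-0.052, 0.0, -0.999]]
force: [0.0, 0.6, -1.6]
opening: 0.272
grasp_force: 30.0
```

move_arm(increments=[[[-0.008, 0, -0.029], [0, -0.0019, 0], 1], [[0, 0, 0], [0, 0, 0], 1], [[0, 0, 0], [0, 0, 0], 1]])

```text
time_s: 10.83
position: [0.5637, 0.0443, 0.0623]
tcp_rot: [[0.216, 0.976, -0.012], [0.975, -0.216, -0.054], [-0.056, 0.0, -0.998]]
force: [0.9, 0.4, -2.9]
opening: 0.272
grasp_force: 30.0
```

move_arm(increments=[[[0, 0, -0.029], [0, -0.0019, 0], 1], [[0, 0, 0], [0, 0, 0], 1], [[0, 0, 0], [0, 0, 0], 1]])

```text
time_s: 11.08
position: [0.5638, 0.0443, 0.0632]
tcp_rot: [[0.216, 0.976, -0.013], [0.975, -0.216, -0.058], [-0.06, 0.0, -0.998]]
force: [0.5, 0.0, -2.4]
opening: 0.273
grasp_force: 30.0
```

move_arm(increments=[[[-0.008, 0, -0.029], [0, -0.0019, 0], 1], [[0, 0, 0], [0, 0, 0], 1], [[0, 0, 0], [0, 0, 0], 1]])

```text
time_s: 11.33
position: [0.5637, 0.0441, 0.0641]
tcp_rot: [[0.216, 0.976, -0.014], [0.974, -0.216, -0.062], [-0.064, 0.0, -0.998]]
force: [-0.8, 0.4, -1.9]
opening: 0.271
grasp_force: 30.0
```

move_arm(increments=[[[0, 0, -0.029], [0, -0.0019, 0], 1], [[0, 0, 0], [0, 0, 0], 1], [[0, 0, 0], [0, 0, 0], 1]])

```text
time_s: 11.58
position: [0.5637, 0.0442, 0.0649]
tcp_rot: [[0.216, 0.976, -0.015], [0.974, -0.216, -0.066], [-0.068, 0.0, -0.998]]
force: [-0.8, -0.5, -1.8]
opening: 0.274
grasp_force: 30.0
```

move_arm(increments=[[[-0.008, 0, -0.029], [0, -0.0019, 0], 1], [[0, 0, 0], [0, 0, 0], 1], [[0, 0, 0], [0, 0, 0], 1]])

```text
time_s: 11.83
position: [0.5637, 0.044, 0.0658]
tcp_rot: [[0.216, 0.976, -0.015], [0.974, -0.216, -0.07], [-0.072, 0.0, -0.997]]
force: [-0.5, -0.4, -2.2]
opening: 0.272
grasp_force: 30.0
```

move_arm(increments=[[[-0.008, 0, -0.029], [0, -0.0019, 0], 1], [[0, 0, 0], [0, 0, 0], 1], [[0, 0, 0], [0, 0, 0], 1]])

```text
time_s: 12.08
position: [0.5636, 0.0439, 0.0667]
tcp_rot: [[0.216, 0.976, -0.016], [0.974, -0.216, -0.074], [-0.076, 0.0, -0.997]]
force: [-0.3, 0.0, -2.2]
opening: 0.279
grasp_force: 30.0
```

move_arm(increments=[[[-0.008, 0, -0.029], [0, -0.0019, 0], 1], [[0, 0, 0], [0, 0, 0], 1], [[0, 0, 0], [0, 0, 0], 1]])

```text
time_s: 12.33
position: [0.5635, 0.0437, 0.0674]
tcp_rot: [[0.216, 0.976, -0.017], [0.973, -0.216, -0.078], [-0.08, -0.0, -0.997]]
force: [-0.8, 0.5, -3.1]
opening: 0.274
grasp_force: 30.0
```

move_arm(increments=[[[0, 0, -0.015], [0, -0.001, 0], 1], [[0, 0, 0], [0, 0, 0], 1], [[0, 0, 0], [0, 0, 0], 1]])

```text
time_s: 12.58
position: [0.5634, 0.0437, 0.0677]
tcp_rot: [[0.216, 0.976, -0.018], [0.973, -0.217, -0.08], [-0.082, -0.0, -0.997]]
force: [0.3, 1.1, -5.4]
opening: 0.271
grasp_force: 30.0
```

move_arm(increments=[[[0, 0, 0.04], [0, 0.0027, 0], 1], [[0, 0, 0.04], [0, 0.0027, 0], 1], [[0, 0, 0], [0, 0, 0], 1], [[0, 0, 0], [0, 0, 0], 1]])

```text
time_s: 12.92
position: [0.5636, 0.0434, 0.0657]
tcp_rot: [[0.216, 0.976, -0.015], [0.974, -0.217, -0.069], [-0.07, 0.0, -0.998]]
force: [0.1, 0.6, -1.7]
opening: 0.271
grasp_force: 30.0
```

```bash
cat > plan.py <<'E'
import numpy as np
def th(d,hl=.0177): return hl/(.258-max(d,.008))
def pose(d,t,lift=0,s=.218): # dock plane x,z
    return np.array([d+s*np.cos(t)+.005*np.sin(t), s*np.sin(t)-.005*np.cos(t)+lift])
def rows(seq):
    out=[]
    for a,b in zip(seq[:-1],seq[1:]):
        (d0,t0,l0),(d1,t1,l1)=a,b
        v=pose(d1,t1,l1)-pose(d0,t0,l0)
        ex=np.array([-np.cos(t0),-np.sin(t0)]); ez=np.array([np.sin(t0),-np.cos(t0)])
        out.append([[round(float(v@ex)/.03,3),0,round(float(v@ez)/.03,3)],[0,round(-float(np.degrees(t1-t0))/120,4),0],1])
    return out
E
python3 - <<'E'
from plan import *
from rig import *
s=read_state();print(s["position"],s["force"],s["tcp_rot"][:,2])
ds=np.array([0,2,4,6,8,10,12])/1e3
print(rows([(d,th(d),0) for d in ds]))
ds=np.array([12,18,24,30,36,42,48,54,60,66,72,78,84,90])/1e3
print(rows([(d,th(d),0) for d in ds]))
E
```

```text
[0.56357918 0.04342119 0.06574892] [ 0.09394674  0.58665703 -1.69469352] [-0.0150902  -0.0686151  -0.99752907]
[[[-0.066, 0, 0.005], [0, -0.0, 0], 1], [[-0.066, 0, 0.005], [0, -0.0, 0], 1], [[-0.066, 0, 0.005], [0, -0.0, 0], 1], [[-0.066, 0, 0.005], [0, -0.0, 0], 1], [[-0.067, 0, 0.001], [0, -0.0003, 0], 1], [[-0.067, 0, 0.001], [0, -0.0003, 0], 1]]
[[[-0.2, 0, 0.001], [0, -0.0009, 0], 1], [[-0.2, 0, 0.001], [0, -0.0009, 0], 1], [[-0.2, 0, 0.001], [0, -0.001, 0], 1], [[-0.2, 0, 0.0], [0, -0.001, 0], 1], [[-0.2, 0, -0.0], [0, -0.0011, 0], 1], [[-0.2, 0, -0.001], [0, -0.0011, 0], 1], [[-0.2, 0, -0.001], [0, -0.0012, 0], 1], [[-0.2, 0, -0.002], [0, -0.0013, 0], 1], [[-0.2, 0, -0.002], [0, -0.0013, 0], 1], [[-0.2, 0, -0.003], [0, -0.0014, 0], 1], [[-0.2, 0, -0.004], [0, -0.0015, 0], 1], [[-0.2, 0, -0.005], [0, -0.0016, 0], 1], [[-0.2, 0, -0.006], [0, -0.0017, 0], 1]]
```

move_arm(increments=[[[-0.066, 0, 0.005], [0, 0, 0], 1], [[-0.066, 0, 0.005], [0, 0, 0], 1], [[0, 0, 0], [0, 0, 0], 1], [[0, 0, 0], [0, 0, 0], 1]])

```text
time_s: 13.25
position: [0.5627, 0.0393, 0.0657]
tcp_rot: [[0.216, 0.976, -0.015], [0.974, -0.217, -0.069], [-0.071, 0.0, -0.997]]
force: [-0.6, -1.7, -2.6]
opening: 0.275
grasp_force: 30.0
```

move_arm(increments=[[[-0.033, 0, 0.0025], [0, 0, 0], 1], [[-0.033, 0, 0.0025], [0, 0, 0], 1], [[0, 0, 0], [0, 0, 0], 1], [[0, 0, 0], [0, 0, 0], 1]])

```text
time_s: 13.58
position: [0.5623, 0.0376, 0.0656]
tcp_rot: [[0.216, 0.976, -0.015], [0.974, -0.217, -0.069], [-0.07, 0.0, -0.998]]
force: [0.5, -0.5, -1.3]
opening: 0.273
grasp_force: 30.0
```

move_arm(increments=[[[-0.067, 0, 0.002], [0, -0.0002, 0], 1], [[-0.067, 0, 0.001], [0, -0.0003, 0], 1], [[-0.067, 0, 0.001], [0, -0.0003, 0], 1], [[0, 0, 0], [0, 0, 0], 1], [[0, 0, 0], [0, 0, 0], 1]])

```text
time_s: 14.0
position: [0.5609, 0.0314, 0.0659]
tcp_rot: [[0.216, 0.976, -0.016], [0.974, -0.217, -0.071], [-0.072, -0.0, -0.997]]
force: [0.2, -0.8, -2.0]
opening: 0.273
grasp_force: 30.0
```

move_arm(increments=[[[-0.2, 0, 0.001], [0, -0.0009, 0], 1], [[-0.2, 0, 0.001], [0, -0.0009, 0], 1], [[0, 0, 0], [0, 0, 0], 1], [[0, 0, 0], [0, 0, 0], 1]])

```text
time_s: 14.33
position: [0.5581, 0.0194, 0.0667]
tcp_rot: [[0.216, 0.976, -0.017], [0.973, -0.217, -0.074], [-0.076, -0.0, -0.997]]
force: [-0.7, -2.0, -2.2]
opening: 0.275
grasp_force: 30.0
```

move_arm(increments=[[[-0.2, 0, 0.001], [0, -0.001, 0], 1], [[-0.2, 0, 0], [0, -0.001, 0], 1], [[-0.2, 0, 0], [0, -0.0011, 0], 1], [[0, 0, 0], [0, 0, 0], 1]])

```text
time_s: 14.67
position: [0.5542, 0.0014, 0.0682]
tcp_rot: [[0.216, 0.976, -0.018], [0.973, -0.217, -0.081], [-0.083, -0.0, -0.997]]
force: [0.6, -0.1, -1.0]
opening: 0.277
grasp_force: 30.0
```

move_arm(increments=[[[-0.2, 0, -0.001], [0, -0.0011, 0], 1], [[-0.2, 0, -0.001], [0, -0.0012, 0], 1], [[-0.2, 0, -0.002], [0, -0.0013, 0], 1], [[-0.2, 0, -0.002], [0, -0.0013, 0], 1], [[0, 0, 0], [0, 0, 0], 1]])

```text
time_s: 15.08
position: [0.5491, -0.0219, 0.0704]
tcp_rot: [[0.216, 0.976, -0.02], [0.972, -0.217, -0.091], [-0.093, -0.0, -0.996]]
force: [-0.1, -0.6, -2.1]
opening: 0.274
grasp_force: 30.0
```

move_arm(increments=[[[-0.2, 0, -0.003], [0, -0.0014, 0], 1], [[-0.2, 0, -0.004], [0, -0.0015, 0], 1], [[-0.2, 0, -0.005], [0, -0.0016, 0], 1], [[-0.2, 0, -0.006], [0, -0.0017, 0], 1], [[0, 0, 0], [0, 0, 0], 1], [[0, 0, 0], [0, 0, 0], 1]])

```text
time_s: 15.58
position: [0.544, -0.0446, 0.0733]
tcp_rot: [[0.216, 0.976, -0.023], [0.971, -0.217, -0.103], [-0.106, -0.0, -0.994]]
force: [0.6, -0.6, -1.7]
opening: 0.274
grasp_force: 30.0
```

```bash
python3 - <<'E'
from plan import *
from rig import *
s=read_state();print(s["position"],s["force"],s["tcp_rot"])
t=th(.09); print(t)
ds=np.arange(90,102,4)/1e3
print(rows([(d,t,(d-.09)*.25) for d in np.arange(90,200,10)/1e3])[:2])
E
```

```text
[ 0.54404934 -0.04456279  0.07326921] [ 0.63445771 -0.58918647 -1.74588534] [[ 2.15708948e-01  9.76187876e-01 -2.29538744e-02]
 [ 9.70716352e-01 -2.16926785e-01 -1.03211116e-01]
 [-1.05732750e-01 -1.81400441e-05 -9.94394582e-01]]
0.10535714285714286
[[[-0.34, 0, -0.048], [0, -0.0, 0], 1], [[-0.34, 0, -0.048], [0, -0.0, 0], 1]]
```

move_arm(increments=[[[-0.13, 0, 0.037], [0, 0.0015, 0], 1], [[-0.13, 0, 0.037], [0, 0.0016, 0], 1], [[0, 0, 0], [0, 0, 0], 1], [[0, 0, 0], [0, 0, 0], 1]])

```text
time_s: 15.92
position: [0.5423, -0.0522, 0.0717]
tcp_rot: [[0.216, 0.976, -0.022], [0.971, -0.217, -0.097], [-0.099, -0.0, -0.995]]
force: [-0.5, -0.2, -2.7]
opening: 0.274
grasp_force: 30.0
```

move_arm(increments=[[[0, 0, 0.017], [0, 0.0011, 0], 1], [[0, 0, 0], [0, 0, 0], 1], [[0, 0, 0], [0, 0, 0], 1]])

```text
time_s: 16.17
position: [0.5424, -0.0519, 0.0713]
tcp_rot: [[0.215, 0.976, -0.021], [0.972, -0.216, -0.094], [-0.097, -0.0, -0.995]]
force: [-0.1, -0.8, -2.2]
opening: 0.276
grasp_force: 30.0
```

move_arm(increments=[[[0, 0, 0.017], [0, 0.0011, 0], 1], [[0, 0, 0], [0, 0, 0], 1], [[0, 0, 0], [0, 0, 0], 1]])

```text
time_s: 16.42
position: [0.5424, -0.0518, 0.0707]
tcp_rot: [[0.215, 0.976, -0.02], [0.972, -0.216, -0.092], [-0.094, 0.0, -0.996]]
force: [-0.3, -0.8, -1.5]
opening: 0.274
grasp_force: 30.0
```

move_arm(increments=[[[0, 0, 0.017], [0, 0.0011, 0], 1], [[0, 0, 0], [0, 0, 0], 1], [[0, 0, 0], [0, 0, 0], 1]])

```text
time_s: 16.67
position: [0.5424, -0.0518, 0.0702]
tcp_rot: [[0.216, 0.976, -0.02], [0.972, -0.217, -0.09], [-0.092, -0.0, -0.996]]
force: [0.4, 0.5, -1.7]
opening: 0.278
grasp_force: 30.0
```

move_arm(increments=[[[0, 0, 0.017], [0, 0.0011, 0], 1], [[0, 0, 0], [0, 0, 0], 1], [[0, 0, 0], [0, 0, 0], 1]])

```text
time_s: 16.92
position: [0.5425, -0.0519, 0.0698]
tcp_rot: [[0.216, 0.976, -0.019], [0.972, -0.217, -0.087], [-0.09, 0.0, -0.996]]
force: [-0.1, 0.7, -1.9]
opening: 0.27
grasp_force: 30.0
```

move_arm(increments=[[[0, 0, 0.017], [0, 0.0011, 0], 1], [[0, 0, 0.017], [0, 0.0011, 0], 1], [[0, 0, 0], [0, 0, 0], 1], [[0, 0, 0], [0, 0, 0], 1]])

```text
time_s: 17.25
position: [0.5424, -0.052, 0.0691]
tcp_rot: [[0.216, 0.976, -0.018], [0.973, -0.217, -0.083], [-0.085, 0.0, -0.996]]
force: [-0.6, 0.9, 3.1]
opening: 0.274
grasp_force: 30.0
```

```bash
python3 - <<'E'
from h import *
np.set_printoptions(precision=4,suppress=True)
p=capture("scene"); a=cv2.cvtColor(p["img"],cv2.COLOR_RGB2BGR)
cv2.imwrite("pics/c2.png",cv2.resize(a[225:345,230:390],None,fx=5,fy=5,interpolation=cv2.INTER_CUBIC))
E
```

```text
(no output)
```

View pics/c2.png

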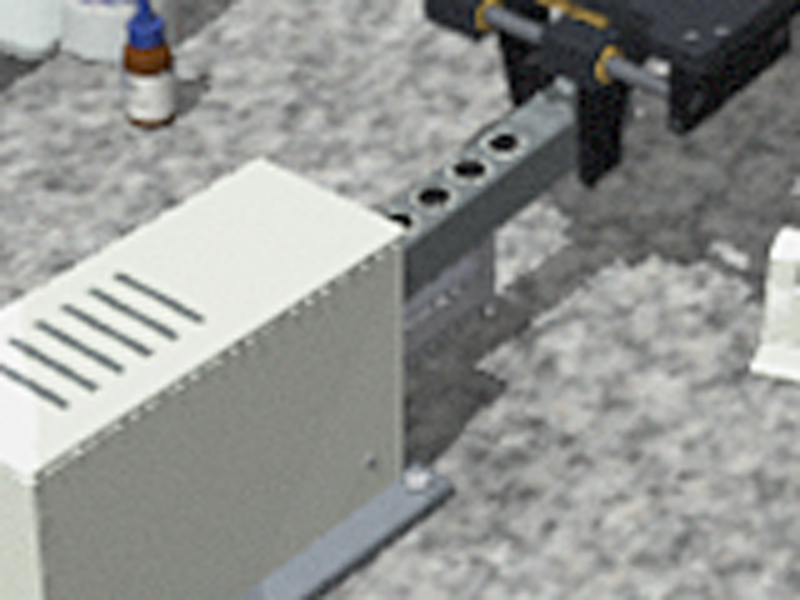

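move_arm(increments=[[[0, 0, -0.01], [0, 0, 0], 1], [[0, 0, 0], [0, 0, 0], 0.4], [[0, 0, 0], [0, 0, 0], 0.4], [[0, 0, 0], [0, 0, 0], 0.4], [[0, 0, 0], [0, 0, 0], 0.4], [[0, 0, 0], [0, 0, 0], 0.4], [[0, 0, 0], [0, 0, 0], 0.4], [[0, 0, 0], [0, 0, 0], 0.4], [[0, 0, 0], [0, 0, 0], 0.4]])

```text
time_s: 18.05
position: [0.5424, -0.052, 0.069]
tcp_rot: [[0.216, 0.976, -0.019], [0.973, -0.216, -0.083], [-0.085, -0.0, -0.996]]
force: [1.5, -1.1, 0.3]
opening: 0.595
grasp_force: 0.0
```

move_arm(increments=[[[0.3, 0, 0], [0, 0, 0], 0.4], [[0.5, 0, 0], [0, 0, 0], 0.4], [[0.5, 0, 0], [0, 0, 0], 0.4], [[0.5, 0, 0], [0, 0, 0], 0.4], [[0.5, 0, 0], [0, 0, 0], 0.4], [[0.5, 0, 0], [0, 0, 0], 0.4], [[0.3, 0, 0], [0, 0, 0], 0.4], [[0, 0, 0], [0, 0, 0], 0.4], [[0, 0, 0], [0, 0, 0], 0.4]])

```text
time_s: 18.8
position: [0.5623, 0.039, 0.061]
tcp_rot: [[0.214, 0.977, -0.019], [0.973, -0.215, -0.083], [-0.085, -0.0, -0.996]]
force: [-0.2, -0.6, -0.1]
opening: 0.597
grasp_force: 0.0
```

```bash
python3 - <<'E'
from h import *
np.set_printoptions(precision=4,suppress=True)
s=read_state();print(s["position"],s["force"],s["opening"])
P={n:capture(n) for n in("scene","top","wrist")}
for n in P:
  for l in ("carrier_mid","dock_mouth","stand"):
    for d in pinpoint(P[n],l)[:1]: print(l,n,d["confidence"],np.multiply(d["xy"],(640,480)),atz(ray(P[n],d["xy"]),{'c':.077,'d':.055,'s':0}[l[0]]))
a=[cv2.cvtColor(P[n]["img"],cv2.COLOR_RGB2BGR) for n in("scene","wrist")]
cv2.imwrite("pics/c3.png",np.hstack([cv2.resize(a[0][225:345,230:390],(400,300)),cv2.resize(a[1],(400,300))]))
E
```

```text
[0.5623 0.039  0.061 ] [-0.2388 -0.6468 -0.0811] 0.5972147471049514
carrier_mid scene 0.47 [317.824 269.184] [0.5633 0.0253 0.077 ]
dock_mouth scene 0.75 [292.672 294.384] [0.581  0.0986 0.055 ]
carrier_mid top 0.95 [287.424 239.52 ] [0.5631 0.0438 0.077 ]
stand top 0.86 [371.776 298.08 ] [ 0.4405 -0.1484  0.    ]
carrier_mid wrist 0.71 [317.12  317.616] [0.5632 0.038  0.077 ]
```

View pics/c3.png

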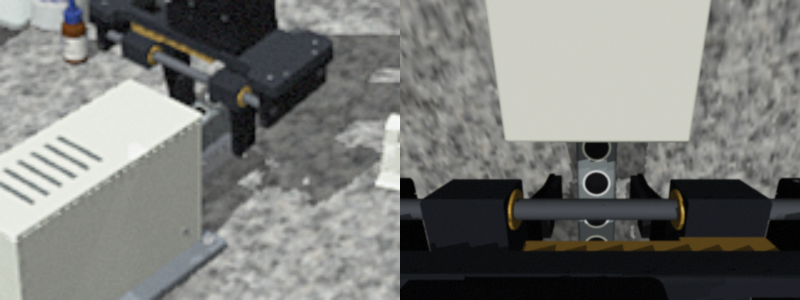

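move_arm(increments=[[[0, 0, 0], [0, 0, 0], 1], [[0, 0, 0], [0, 0, 0], 1], [[0, 0, 0], [0, 0, 0], 1], [[0, 0, 0], [0, 0, 0], 1], [[0, 0, 0], [0, 0, 0], 1], [[0, 0, 0], [0, 0, 0], 1], [[0, 0, 0], [0, 0, 0], 1], [[0, 0, 0], [0, 0, 0], 1], [[0, 0, 0], [0, 0, 0], 1]])

```text
time_s: 20.15
position: [0.5625, 0.0385, 0.0611]
tcp_rot: [[0.216, 0.976, -0.018], [0.973, -0.216, -0.083], [-0.085, 0.0, -0.996]]
force: [0.2, -0.1, -0.8]
opening: 0.275
grasp_force: 30.0
```

move_arm(increments=[[[0, 0, -0.05], [0, 0, 0], 1], [[0, 0, -0.05], [0, 0, 0], 1], [[-0.1, 0, -0.01], [0, 0, 0], 1], [[-0.2, 0, -0.01], [0, 0, 0], 1], [[-0.2, 0, -0.01], [0, 0, 0], 1], [[0, 0, 0], [0, 0, 0], 1]])

```text
time_s: 20.65
position: [0.5588, 0.0229, 0.0663]
tcp_rot: [[0.217, 0.976, -0.019], [0.972, -0.217, -0.084], [-0.086, -0.001, -0.996]]
force: [0.3, 0.4, -2.8]
opening: 0.273
grasp_force: 30.0
```

move_arm(increments=[[[-0.2, 0, 0], [0, 0, 0], 1], [[-0.3, 0, 0], [0, 0, 0], 1], [[-0.3, 0, -0.01], [0, 0, 0], 1], [[-0.3, 0, -0.01], [0, 0, 0], 1], [[0, 0, 0], [0, 0, 0], 1]])

```text
time_s: 21.07
position: [0.5519, -0.0099, 0.0699]
tcp_rot: [[0.218, 0.976, -0.019], [0.972, -0.218, -0.084], [-0.086, 0.0, -0.996]]
force: [-0.2, -0.5, -3.4]
opening: 0.275
grasp_force: 30.0
```

move_arm(increments=[[[-0.3, 0, 0], [0, 0, 0], 1], [[-0.4, 0, 0], [0, 0, 0], 1], [[-0.4, 0, 0], [0, 0, 0], 1], [[-0.4, 0, 0], [0, 0, 0], 1], [[-0.3, 0, -0.1], [0, 0, 0], 1], [[0, 0, 0], [0, 0, 0], 1]])

```text
time_s: 21.57
position: [0.5406, -0.0624, 0.078]
tcp_rot: [[0.218, 0.976, -0.018], [0.972, -0.219, -0.084], [-0.086, 0.001, -0.996]]
force: [-0.1, -0.1, -3.5]
opening: 0.273
grasp_force: 30.0
```

move_arm(increments=[[[-0.2, 0, -0.7], [0, 0, 0], 1], [[0, 0, -0.8], [0, 0.01, 0], 1], [[0, 0, -0.8], [0, 0.01, 0], 1], [[0, 0, -0.8], [0, 0.01, 0], 1], [[0, 0, -0.7], [0, 0.0107, 0], 1], [[0, 0, 0], [0, 0, 0], 1], [[0, 0, 0], [0, 0, 0], 1]])

```text
time_s: 22.15
position: [0.5413, -0.0596, 0.1924]
tcp_rot: [[0.217, 0.976, 0.003], [0.976, -0.217, -0.001], [-0.001, 0.003, -1.0]]
force: [0.2, 0.5, -2.8]
opening: 0.273
grasp_force: 30.0
```

```bash
python3 - <<'E'
from h import *
np.set_printoptions(precision=4,suppress=True)
s=read_state();print(s["position"],s["force"],s["tcp_rot"])
P={n:capture(n) for n in("top","scene","wrist")}
for n in P: np.save("s_"+n+".npy",P[n],allow_pickle=True)
p=np.load("w1.npy",allow_pickle=True).item()
def proj(p,X):
    q=np.array(p["mtx"])@np.array(p["rotation"]).T@(np.array(X)-np.array(p["eye"]));return q[:2]/q[2]
c=np.array([.435,-.149]);u=np.array([.142,-.99]);v=np.array([.99,.142])
def draw(p,x0,y0,x1,y1,f):
    a=cv2.cvtColor(p["img"],cv2.COLOR_RGB2BGR)[y0:y1,x0:x1];a=cv2.resize(a,None,fx=f,fy=f,interpolation=cv2.INTER_CUBIC)
    for z,hx,hy,col in((.006,.115,.032,(0,0,255)),(.051,.096,.018,(0,200,0))):
        pts=[(proj(p,[*(c+sx*hx*u+sy*hy*v),z])-(x0,y0)+.5)*f for sx,sy in((1,1),(1,-1),(-1,-1),(-1,1))]
        cv2.polylines(a,[np.int32(pts)],True,col,1)
    return a
A=draw(p,160,230,320,400,3); B=draw(P["top"],310,220,440,350,3)
h=510;B=cv2.copyMakeBorder(B,0,h-B.shape[0],0,0,cv2.BORDER_CONSTANT)[:h]
o=np.hstack([A[:h],B]);f=min(1,800/o.shape[1]);cv2.imwrite("pics/st.png",cv2.resize(o,None,fx=f,fy=f));print(o.shape)
E
```

```text
[ 0.5413 -0.0596  0.1924] [ 0.1746  0.4898 -2.8085] [[ 0.217   0.9762  0.0027]
 [ 0.9762 -0.217  -0.0013]
 [-0.0007  0.0029 -1.    ]]
(510, 870, 3)
```

View pics/st.png

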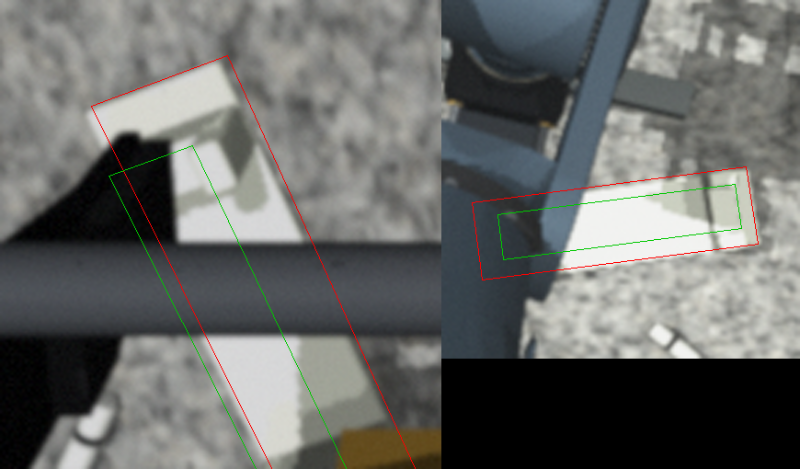

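```bash
python3 - <<'E'
from h import *
from scipy.optimize import minimize
np.set_printoptions(precision=4,suppress=True)
def proj(p,X):
    X=np.atleast_2d(X);q=(np.array(p["mtx"])@np.array(p["rotation"]).T@(X-np.array(p["eye"])).T).T;return q[:,:2]/q[:,2:]
C={}
for n in("top","scene"):
    p=np.load("s_"+n+".npy",allow_pickle=True).item(); im=cv2.imread("pics/%s0.png"%n)
    C[n]=(p,im,cv2.GaussianBlur(cv2.cvtColor(im,cv2.COLOR_BGR2GRAY).astype(np.float32),(0,0),1))
def frame(q): a=np.radians(q[2]);return np.array(q[:2]),np.array([np.cos(a),np.sin(a)]),np.array([-np.sin(a),np.cos(a)])
t=np.linspace(-1,1,60)
def ring(q,g):
    c,u,v=frame(q);hx,hy=.115+g,.032+g
    P=[c+s*hx*u+k*hy*v for s in(-1,1) for k in t]+[c+k*hx*u+s*hy*v for s in(-1,1) for k in t]
    return np.c_[np.array(P),np.full(len(P),.006)]
def cost(q,ns=("top",)):
    r=0
    for n in ns:
        p,_,g=C[n]
        f=lambda X:cv2.remap(g,*[m.astype(np.float32)[:,None] for m in proj(p,X).T],cv2.INTER_LINEAR).ravel()
        d=f(ring(q,-.004))-f(ring(q,.003)); r-=np.clip(d,-40,80).mean()
    return r
for ns in(("top",),("scene",),("top","scene")):
    best=min((minimize(cost,[.435+dx,-.149+dy,-82+da],args=(ns,),method="Nelder-Mead",options=dict(initial_simplex=[[.435+dx,-.149+dy,-82+da],[.441+dx,-.149+dy,-82+da],[.435+dx,-.143+dy,-82+da],[.435+dx,-.149+dy,-79+da]])) for dx in(-.006,.004) for dy in(-.006,.006) for da in(-2,2)),key=lambda r:r.fun)
    print(ns,best.x,best.fun)
q=best.x;c,u,v=frame(q);out=[]
for n,(x0,y0,x1,y1) in(("top",(310,240,440,330)),("scene",(365,225,445,315))):
    p,im,_=C[n];k=4;a=cv2.resize(im[y0:y1,x0:x1],None,fx=k,fy=k,interpolation=cv2.INTER_CUBIC)
    L=[(.006,-.115,.115,-.032,.032,(0,0,255))]+[(.051,s*.085-.011,s*.085+.011,-.018,.018,(0,180,0)) for s in(-1,1)]
    for z,a0,a1,b0,b1,col in L:
        pts=proj(p,[[*(c+i*u+j*v),z] for i,j in((a0,b0),(a1,b0),(a1,b1),(a0,b1))])
        cv2.polylines(a,[np.int32((pts-(x0,y0)+.5)*k)],True,col,1)
    out.append(a)
h=max(a.shape[0] for a in out);o=np.hstack([cv2.copyMakeBorder(a,0,h-a.shape[0],0,0,cv2.BORDER_CONSTANT) for a in out]);f=min(1,800/o.shape[1]);cv2.imwrite("pics/st2.png",cv2.resize(o,None,fx=f,fy=f))
E
```

```text
('top',) [  0.433   -0.1512 -81.197 ] -53.28004455566406
('scene',) [  0.4329  -0.1491 -81.1791] -44.77650451660156
('top', 'scene') [  0.433   -0.1505 -81.1821] -96.6029052734375
```

View pics/st2.png

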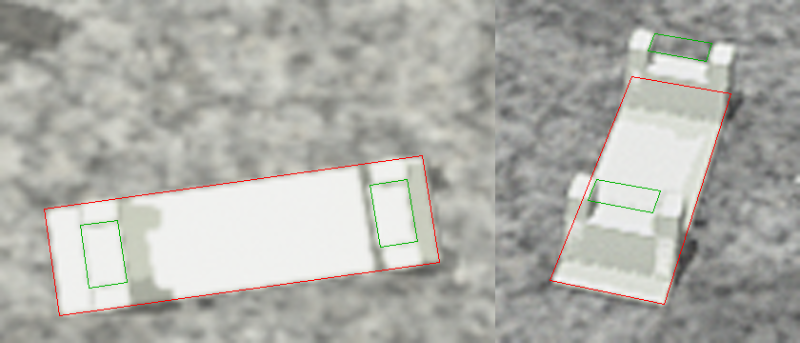

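move_arm(increments=[[[-0.534, -0.41, 0], [0, 0, 0], 1], [[-0.534, -0.41, 0], [0, 0, 0], 1], [[-0.534, -0.41, 0], [0, 0, 0], 1], [[-0.534, -0.41, 0], [0, 0, 0], 1], [[-0.534, -0.41, 0], [0, 0, 0], 1], [[-0.534, -0.41, 0], [0, 0, 0], 1], [[-0.534, -0.41, 0], [0, 0, 0], 1], [[0, 0, 0.4], [0, 0, -0.0445], 1], [[0, 0, 0.4], [0, 0, -0.0445], 1], [[0, 0, 0.4], [0, 0, -0.0445], 1], [[0, 0, 0.4], [0, 0, -0.0445], 1], [[0, 0, 0], [0, 0, 0], 1], [[0, 0, 0], [0, 0, 0], 1], [[0, 0, 0], [0, 0, 0], 1]])

```text
time_s: 23.47
position: [0.4324, -0.1499, 0.1432]
tcp_rot: [[-0.152, 0.988, -0.001], [0.988, 0.152, 0.0], [0.001, -0.001, -1.0]]
force: [0.3, 0.7, -3.4]
opening: 0.271
grasp_force: 30.0
```

```bash
python3 - <<'E'
from h import *
np.set_printoptions(precision=4,suppress=True)
s=read_state();R=s["tcp_rot"];print(s["position"],s["force"],R)
print("yaw",np.degrees(np.arctan2(R[1,0],R[0,0])), "shift units", R.T@(np.array([.433,-.1505,.030])-s["position"])/.03)
P={n:capture(n) for n in("top","scene","wrist")}
for n in P:
    for d in pinpoint(P[n],"carrier_mid")[:1]: print(n,d["confidence"],atz(ray(P[n],d["xy"]),s["position"][2]+.019))
E
```

```text
[ 0.4324 -0.1499  0.1432] [ 0.2727  0.7473 -3.4377] [[-0.1523  0.9883 -0.0008]
 [ 0.9883  0.1523  0.0005]
 [ 0.0006 -0.0007 -1.    ]]
yaw 98.76198218541259 shift units [-0.0243  0.0193  3.7745]
scene 0.95 [ 0.43   -0.1502  0.1622]
wrist 0.73 [ 0.4334 -0.1509  0.1622]
```

move_arm(increments=[[[-0.024, 0.019, 0.4], [0, 0, 0], 1], [[0, 0, 0.5], [0, 0, 0], 1], [[0, 0, 0.5], [0, 0, 0], 1], [[0, 0, 0.5], [0, 0, 0], 1], [[0, 0, 0.5], [0, 0, 0], 1], [[0, 0, 0.4], [0, 0, 0], 1], [[0, 0, 0.3], [0, 0, 0], 1], [[0, 0, 0.2], [0, 0, 0], 1], [[0, 0, 0.1], [0, 0, 0], 1], [[0, 0, 0.1], [0, 0, 0], 1], [[0, 0, 0], [0, 0, 0], 1], [[0, 0, 0], [0, 0, 0], 1]])

```text
time_s: 24.77
position: [0.4334, -0.1509, 0.0389]
tcp_rot: [[-0.154, 0.988, 0.001], [0.988, 0.154, -0.0], [-0.001, 0.001, -1.0]]
force: [0.3, 0.9, -2.7]
opening: 0.274
grasp_force: 30.0
```

```bash
python3 - <<'E'
from h import *
np.set_printoptions(precision=4,suppress=True)
s=read_state();print(s["position"],s["force"],s["moment"])
p=capture("scene");a=cv2.cvtColor(p["img"],cv2.COLOR_RGB2BGR)
cv2.imwrite("pics/pl.png",cv2.resize(a[200:330,340:480],None,fx=4,fy=4,interpolation=cv2.INTER_CUBIC))
E
```

```text
[ 0.4334 -0.1509  0.0389] [ 0.345   0.9113 -2.6996] [ 0.0203 -0.1279 -0.0164]
```

View pics/pl.png

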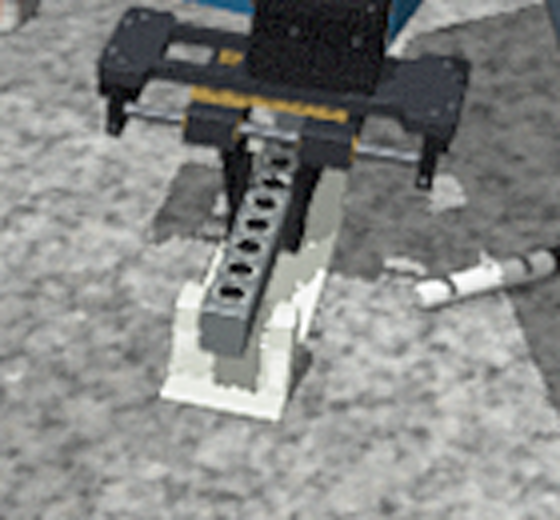

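move_arm(increments=[[[0, 0, 0.06], [0, 0, 0], 1], [[0, 0, 0.06], [0, 0, 0], 1], [[0, 0, 0.06], [0, 0, 0], 1], [[0, 0, 0.03], [0, 0, 0], 1], [[0, 0, 0.03], [0, 0, 0], 1], [[0, 0, 0], [0, 0, 0], 1], [[0, 0, 0], [0, 0, 0], 1]])

```text
time_s: 25.4
position: [0.4331, -0.1507, 0.0313]
tcp_rot: [[-0.154, 0.988, -0.0], [0.988, 0.154, 0.0], [0.0, -0.0, -1.0]]
force: [-0.5, 0.3, -2.4]
opening: 0.277
grasp_force: 30.0
```

move_arm(increments=[[[0, 0, 0.03], [0, 0, 0], 1], [[0, 0, 0], [0, 0, 0], 1], [[0, 0, 0], [0, 0, 0], 1]])

```text
time_s: 25.65
position: [0.4331, -0.1507, 0.0304]
tcp_rot: [[-0.154, 0.988, -0.0], [0.988, 0.154, 0.0], [0.0, -0.0, -1.0]]
force: [-0.4, -0.3, -2.9]
opening: 0.272
grasp_force: 30.0
```

move_arm(increments=[[[0, 0, 0.02], [0, 0, 0], 1], [[0, 0, 0], [0, 0, 0], 1], [[0, 0, 0], [0, 0, 0], 1]])

```text
time_s: 25.9
position: [0.4331, -0.1508, 0.0299]
tcp_rot: [[-0.154, 0.988, 0.0], [0.988, 0.154, -0.0], [-0.0, 0.0, -1.0]]
force: [0.9, -0.4, -2.1]
opening: 0.277
grasp_force: 30.0
```

move_arm(increments=[[[0, 0, 0.02], [0, 0, 0], 1], [[0, 0, 0], [0, 0, 0], 1], [[0, 0, 0], [0, 0, 0], 1]])

```text
time_s: 26.15
position: [0.4332, -0.1508, 0.0298]
tcp_rot: [[-0.154, 0.988, 0.0], [0.988, 0.154, -0.0], [-0.0, 0.0, -1.0]]
force: [-1.0, -0.0, 6.7]
opening: 0.271
grasp_force: 30.0
```

move_arm(increments=[[[0, 0, -0.01], [0, 0, 0], 1], [[0, 0, 0], [0, 0, 0], 0.4], [[0, 0, 0], [0, 0, 0], 0.4], [[0, 0, 0], [0, 0, 0], 0.4], [[0, 0, 0], [0, 0, 0], 0.4], [[0, 0, 0], [0, 0, 0], 0.4], [[0, 0, 0], [0, 0, 0], 0.4], [[0, 0, 0], [0, 0, 0], 0.4], [[0, 0, 0], [0, 0, 0], 0.4]])

```text
time_s: 26.9
position: [0.4331, -0.1507, 0.0295]
tcp_rot: [[-0.154, 0.988, -0.0], [0.988, 0.154, 0.0], [0.0, -0.0, -1.0]]
force: [0.6, 0.7, 0.1]
opening: 0.592
grasp_force: 0.0
```

move_arm(increments=[[[0, 0, -0.2], [0, 0, 0], 0.4], [[0, 0, -0.5], [0, 0, 0], 0.4], [[0, 0, -0.7], [0, 0, 0], 0.4], [[0, 0, -0.8], [0, 0, 0], 0.4], [[0, 0, -0.8], [0, 0, 0], 0.4], [[0, 0, -0.8], [0, 0, 0], 0.4], [[0, 0.8, -0.6], [0, 0, 0], 0.4], [[0, 0.8, -0.6], [0, 0, 0], 0.4], [[0, 0.8, 0], [0, 0, 0], 0.4], [[0, 0.8, 0], [0, 0, 0], 0.4], [[0, 0.8, 0], [0, 0, 0], 0.4], [[0, 0, 0], [0, 0, 0], 0.4], [[0, 0, 0], [0, 0, 0], 0.4]])

```text
time_s: 27.98
position: [0.5521, -0.1319, 0.1797]
tcp_rot: [[-0.155, 0.988, 0.0], [0.988, 0.155, -0.0], [-0.0, -0.0, -1.0]]
force: [-0.2, -0.6, -0.2]
opening: 0.601
grasp_force: 0.0
```

```bash
python3 - <<'E'
from h import *
np.set_printoptions(precision=4,suppress=True)
s=read_state();print(s["time_s"],s["position"],s["force"])
P={n:capture(n) for n in("top","scene","wrist")};rs=[]
for n in P:
    for d in pinpoint(P[n],"carrier_mid")[:1]: rs.append(ray(P[n],d["xy"]));print(n,d["confidence"],atz(rs[-1],.049))
if len(rs)>1: print(tri(rs))
f=lambda a,b:cv2.resize(cv2.cvtColor(a,cv2.COLOR_RGB2BGR),b)
cv2.imwrite("pics/end.png",np.hstack([f(P["scene"]["img"][200:320,340:480],(400,343)),f(P["top"]["img"][230:350,310:450],(400,343))]))
E
```

```text
27.9833 [ 0.5521 -0.1319  0.1797] [-0.1671 -0.5898 -0.1623]
scene 0.7 [ 0.435 -0.149  0.049]
wrist 0.68 [ 0.4347 -0.1467  0.049 ]
(array([ 0.4347, -0.1467,  0.0502]), [0.46555638576428676, 0.46555638576420993])
```

View pics/end.png

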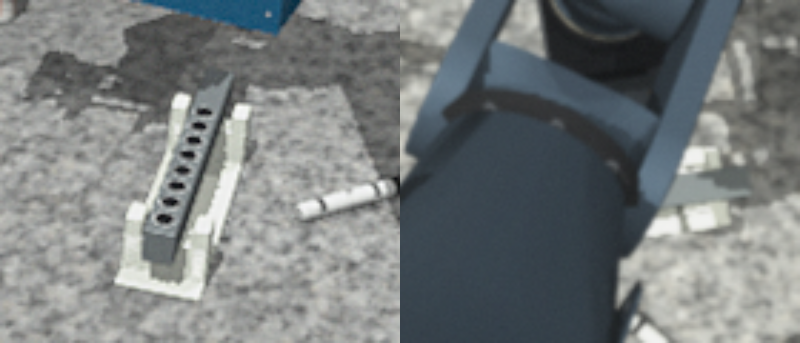

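The picture shows the carrier lying between the cheeks of both rests. Its centre measures (0.435, -0.147, 0.050), about 4 mm from the stand's centre, and the gripper is clear of it.

```bash
python3 -c "
from rig import *
print(hand_in())"
```

```text
the job is handed in; nothing more can be done
None
```

The carrier is out of the dock and lying flat in both notches of the parking stand, centred to about 4 mm. It is released with the gripper clear, no bystander was approached, and the job was handed in at about 28 s; the hand-in returned no verdict.

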